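# Reset the tension screw of a filament feeder

### The arm

A 7-joint arm with a two-finger parallel gripper is mounted at the origin on the work surface. World frame = base frame: x ahead of the robot, y to its left, z up, the work surface at z = 0. Lengths are in m, angles in rad, forces in N, time in s.
With the tool pointing down it reaches from about 0.425 to 0.875 m from the base axis. Payload 4.7 kg.
Tool frame: the origin (TCP) lies on the centre line of the jaws, within the pads' length; the fingertips stand ahead of it and the grasp point (between the pads) lies 8 mm behind it (ctrl.finger_overhang is the x of the fingertips in the tool frame, in m); x points along the fingers, z is the direction in which the jaws open and shut, and the axes are right-handed (so a half turn about x gives the same grasp; the last joint's range is limited). The gripper opens to 87 mm and grips with 3 to 60 N. Pads are 19 mm wide; open, the fingers measure 117 mm over their backs; the gripper's body (75 mm by 190 mm) begins 51 mm behind the grasp point.
Start: joints at [1.21, 0.321, -0.07, 1.45, 0.023, 1.371, -0.057], TCP at [0.238, -0.605, 0.234] pointing down, gripper open.
Joint ranges: [-2.86, 2.86], [-0.3, 2.09], [-1.38, 1.24], [0.06, 2.45], [-1.56, 4.7], [0.09, 2.05], [-2.69, 2.69]. Speed limits (rad/s): [2.57, 2.57, 3.14, 3.14, 3.14, 3.14, 3.14].

### API

Orientations are given as a rotation vector (axis times angle).
In Python, from bench import readout, viewer, job, nets, ctrl gives the robot as it stands.
- The arm moves only by the shell command python3 -m creep 'ROWS' [FORCE]. ROWS is JSON, a list of rows, each an object with "linear": the shift along the tool's x, y, z in m, a list of three; "twist": the turn, a rotation vector about the tool's x, y, z in degrees, a list of three; "fingers": the gripper's target within -1 to 1 (shut at 1, half-way at 0, fully open at -1). A call has 1 to 8 rows; each row is the pose to reach, as a shift and turn from the pose commanded when the call began, along the tool's axes at that moment; what a row does not reach only later rows make up. A row lasts 1/12 s, in which the tool goes at most 41.7 mm and 7.16 degrees, less where a joint would pass 70% of its speed; a pose out of reach is approached as far as the arm can. A call with a gripper value outside its range is refused whole. The fingers move at their own pace and stop on an object; FORCE is the grip in N (left out, the last holds). Time passes only in rows, so rows that repeat a pose let the fingers close. It gives the time, the measured TCP pose, the force and the opening at its end, in the units of the state.
- readout.get_state(): the state, without advancing time (a new reading comes with each control period).
- viewer.get_image(name): name is "scene" or "top"; returns (picture, depth): 384x512x3 uint8, red, green, blue; 384x512 float32, m along the optical axis (not along the pixel's ray), 0 where there is no reading.
- viewer.camera_params(name): a dict with "K" (3x3 intrinsics, pixels), "cam_to_world" (4x4, takes a point from camera to world coordinates). Camera axes: x right, y down, z forward; pixel columns grow to the right and rows downward; lengths in m; the calibration is good to about 2 mm. A picture is of the moment at which its call begins. camera_params takes no time and is no camera call.
- job.close_job(): hands the job in, once; it reports no verdict.
Trained networks look in the newest picture that a camera, given by its name, has taken for a name from the list of things; names that differ only in an ending like _2 or _b are one class to them, and where a whole thing is asked for, a point or a joint stands for the part that bears it (a point fixed in the world has none). Each returns a list of dicts, best first, with "conf" (0 to 1); they miss things now and then, are a little off and sometimes report something else, mostly with a low value. They report only what shows in the picture. A call takes as long as a camera call.
- nets.boxes_of(camera, label): "centre" ([x, y, z] in m, in world coordinates, good to about 4 mm: the middle of the surface that is visible of it).
- nets.place_of(camera, label): "centre" ([x, y, z] in m, in world coordinates, good to about 4 mm: a listed point, or the origin of a listed thing).
The state is a dict: "time": time; "joint_positions": joint angles; "qd": joint speeds; "joint_torque": joint torques, N m; "position": TCP position; "tool_rot": TCP orientation; "ft_force": force on the tool from outside, world axes, zero at the start; "torque": the same for the moment, N m; "grip_width": opening from 0.0 (shut) to 1.0 (fully open).
Only numpy, scipy, OpenCV 4.12 (cv2) and the standard library are available. Lean on these libraries where they do the work, as an engineer would, in place of code of your own. Each camera call takes 0.05 s, during which the arm holds its last target.

### The job

Reset the tension of the filament feeder on the cart: squeeze its sprung release trigger all the way towards the fixed grip and let it spring fully back, then turn the tension thumbscrew clockwise (seen from above) until it seats, and back it off a quarter turn from there. Finish while still holding the thumbscrew between the fingers at that setting, without letting go. Leave the calipers, the scraper, the hinge part and the closed parts box as they are.

Things in the scene. Friction and masses are not known exactly. Their poses are not given: they have to be found in the camera images.
- feeder: Filament feeder, fixed on the cart top. Base plate 90 (x) by 250 (y) by 12 mm; origin at the centre of its underside, z up. Black drive housing at y -70 mm: 56 by 60 mm, 52 mm high, with a round boss, 28 mm wide, top 60 mm high, that carries the thumbscrew. A motor can sticks out of it to x = 52 mm, 54 mm high. At the +y end stand the fixed grip and, outside it (+y), the trigger.
- grip_top (a point): Centre of the top of the fixed grip, 105 mm above the cart top, at feeder x 0, y 55 mm; axes as the feeder's. The grip is an upright black block 30 mm (x) by 16 mm (y, feeder y 47 to 63 mm). Its foot reaches feeder y 92 mm and is 32 mm high. 80 mm above the cart top, grip and trigger together span feeder y 47 to 90 mm released, 47 to 78 mm squeezed: two fingers from above fit around both.
- trigger (a joint): Sprung trigger: grey lever 20 mm wide (x), 8 mm thick, 75 mm long, hinged at its foot at feeder y 74 mm, z 30 mm about the feeder's x axis. 0 = released, leaning 0.24 rad outward (+y), top at z 103 mm; 0.24 = fully squeezed: upright, at its stop, 7 mm from the fixed grip. Grows as its top moves to -y. Needs about 6 N at 50 mm above the hinge; the spring returns it to 0.
- trigger_pad (a point): Point on the outer (+y) face of the trigger, about 50 mm from its hinge and 80 mm above the cart top; moves with the trigger.
- thumbscrew (a joint): Tension thumbscrew, vertical axis, rad backed off from its seat. 0 = seated on a hard stop (wing across the base plate, along feeder x); falls turning clockwise from above, grows counter-clockwise; 1.571 = a quarter turn back (wing along feeder y). Starts at 0.8 to 2.4; far stop 3.2. Friction 0.06 N m; stays where left; does not rise or sink noticeably.
- thumbscrew_grip (a point): Centre of the thumbscrew's steel wing, on the screw axis, 87 mm above the cart top (feeder x 0, y -70 mm), turning with the screw. The wing is an upright flat bar 38 mm long (the point's x), 10 mm thick (its y), 18 mm high (78 to 96 mm above the cart top). Below it an 18 mm long bare stem, at most 10 mm wide, runs to the boss: room for fingertips.
- calipers: Black calipers lying flat, 230 mm long (x), 14 mm high, jaws near the -x end; origin at the centre of the beam's underside. Bystander, close to the feeder's -x side.
- scraper: Scraper tool, black handle and stainless blade, 200 mm long (x), 50 mm wide, 14 mm high; origin in the middle of its underside. Bystander on the feeder's +x side.
- hinge_part: Grey plastic hinge part lying open, 76 by 44 mm, 11 mm high; origin at the centre of its underside. Bystander beyond the feeder's -y end.
- parts_box: White spare parts box with a closed hinged lid and lid knob, 130 by 180 mm, 50 mm high without the knob; origin at the centre of its underside; fixed. Bystander on the robot's right.
- parts_lid (a joint): Lid of the parts box: 0 = closed, grows as it opens, rad.

How it is judged:
By the outcome, as a careful person would: the job done as asked, in the order asked, and still so for the second after the job is handed in, while the arm keeps its last pose, push and grip.
It also fails if it takes over 45 s, if anything falls off the work surface, if the arm or the gripper's body presses on something with over 40 N, if the wrist force passes 120 N, or if a joint passes its speed limit or range.

## Working session

There is one attempt and no reset: what is moved stays moved. The work goes in short steps, Python scripts to look and compute and a shell command to move; the robot and the scene stay as the last step left them, time stands still between calls to the robot, and variables do not carry over. Pictures are saved under pics/ and viewed, and the job is handed in when it is done.

```bash
ls; mkdir -p pics; python3 - <<'E'
from bench import readout, viewer, job, nets, ctrl
import cv2
s=readout.get_state(); print(s); print(ctrl.finger_overhang)
for n in ("scene","top"):
    im,d=viewer.get_image(n); cv2.imwrite(f"pics/{n}0.png",im[:,:,::-1])
for n in ("top","scene"):
  for l in ("feeder","grip_top","trigger_pad","thumbscrew_grip"):
    print(n,l,nets.place_of(n,l)[:2])
E
```

```text
pics
{'time': 0.0, 'joint_positions': array([ 1.21008906,  0.32184963, -0.07007544,  1.45169349,  0.02258989,
        1.37079082, -0.0568777 ]), 'qd': array([-1.88378420e-03, -6.97606719e-04,  7.17238603e-04, -1.82624561e-04,
       -1.21850041e-03, -3.46668795e-05,  2.21103026e-04]), 'joint_torque': array([ 5.74469232e-04, -4.91284740e+01, -4.03621383e-01, -3.12527883e+01,
       -6.39656698e-02,  4.37753170e-02,  1.75606178e-04]), 'position': array([ 0.2377148 , -0.60439154,  0.23243484]), 'tool_rot': array([ 0.92986503,  1.36524299, -0.92817642]), 'ft_force': array([-0.21026436, -0.20538008,  0.57491352]), 'torque': array([0.02798901, 0.00077731, 0.00648658]), 'grip_width': 1.003084217579344}
0.011
top feeder [{'centre': [0.5503, -0.0443, -0.0026], 'conf': 0.66}]
top grip_top [{'centre': [0.56, 0.0091, 0.1038], 'conf': 0.8}]
top trigger_pad [{'centre': [0.5669, 0.0422, 0.076], 'conf': 0.59}, {'centre': [0.5494, -0.0422, -0.0003], 'conf': 0.49}]
top thumbscrew_grip [{'centre': [0.5336, -0.1075, 0.0878], 'conf': 0.6}]
scene feeder [{'centre': [0.5466, -0.0437, 0.0037], 'conf': 0.93}]
scene grip_top [{'centre': [0.5587, 0.009, 0.1047], 'conf': 0.62}]
scene trigger_pad [{'centre': [0.5686, 0.0432, 0.0785], 'conf': 0.5}]
scene thumbscrew_grip [{'centre': [0.5352, -0.1122, 0.0853], 'conf': 0.62}]
```

View pics/scene0.png

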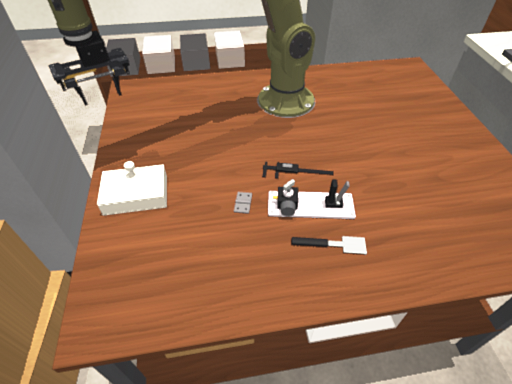

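View pics/top0.png

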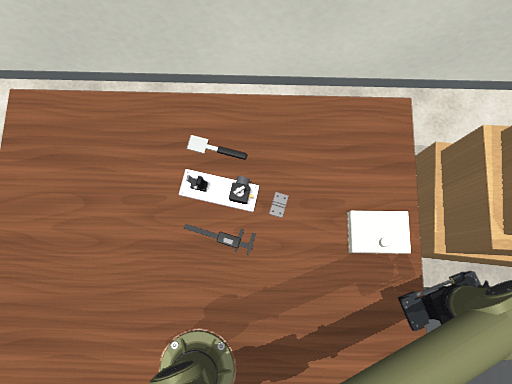

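```bash
cat > h.py <<'E'
from bench import readout, viewer, job, nets, ctrl
import numpy as np, cv2
def cloud(n):
    im,d=viewer.get_image(n); p=viewer.camera_params(n); K=p["K"]; T=np.array(p["cam_to_world"])
    v,u=np.mgrid[:d.shape[0],:d.shape[1]]
    P=np.stack([(u-K[0][2])/K[0][0]*d,(v-K[1][2])/K[1][1]*d,d],-1)@T[:3,:3].T+T[:3,3]
    P[d==0]=np.nan
    return im,P
E
python3 - <<'E'
from h import *
for n in ("top","scene"):
    im,P=cloud(n)
    roi=(abs(P[...,0]-.55)<.09)&(abs(P[...,1]+.045)<.17)
    z=P[...,2]
    white=roi&(im.min(-1)>170)&(z>.003)&(z<.025)
    q=P[white]; r=cv2.minAreaRect(q[:,:2].astype(np.float32)); print(n,white.sum(),r, np.median(q[:,2]))
    for nm,lo,hi in(("wing",.075,.11),):
        s=roi&(z>lo)&(z<hi)&(P[...,1]<-.05)
        q=P[s]; print(nm,s.sum(),q.mean(0),cv2.minAreaRect(q[:,:2].astype(np.float32)))
        print(np.c_[q,im[s]].round(3))
    s=roi&(z>.07)&(z<.12)&(P[...,1]>-.03); print("grip"); print(np.c_[P[s],im[s]].round(3))
    v,u=np.where(roi); a,b,c,e=v.min(),v.max(),u.min(),u.max()
    cv2.imwrite(f"pics/{n}c.png",cv2.resize(im[a:b,c:e,::-1],None,fx=6,fy=6,interpolation=cv2.INTER_CUBIC)[:600,:800]); print(a,b,c,e)
E
```

```text
top 1395 ((0.544569194316864, -0.06893572211265564), (0.3071272373199463, 0.0903075635433197), 78.4804458618164) 0.012016954085796394
wing 47 [ 0.53436449 -0.11239348  0.09401384] ((0.5353440642356873, -0.1123819500207901), (0.009505441412329674, 0.03730731084942818), 34.72038269042969)
[[ 5.47e-01 -1.21e-01  9.10e-02  2.47e+02  2.51e+02  2.47e+02]
 [ 5.45e-01 -1.25e-01  9.80e-02  2.51e+02  2.55e+02  2.50e+02]
 [ 5.46e-01 -1.28e-01  9.40e-02  9.50e+01  9.70e+01  9.70e+01]
 [ 5.42e-01 -1.15e-01  9.70e-02  2.47e+02  2.51e+02  2.47e+02]
 [ 5.43e-01 -1.18e-01  9.40e-02  2.44e+02  2.48e+02  2.44e+02]
 [ 5.42e-01 -1.22e-01  9.70e-02  2.55e+02  2.55e+02  2.55e+02]
 [ 5.43e-01 -1.25e-01  9.40e-02  2.55e+02  2.55e+02  2.55e+02]
 [ 5.42e-01 -1.28e-01  9.70e-02  2.27e+02  2.33e+02  2.28e+02]
 [ 5.39e-01 -1.09e-01  9.60e-02  2.55e+02  2.55e+02  2.55e+02]
 [ 5.39e-01 -1.13e-01  9.60e-02  2.55e+02  2.55e+02  2.55e+02]
 [ 5.38e-01 -1.16e-01  1.00e-01  2.55e+02  2.55e+02  2.55e+02]
 [ 5.40e-01 -1.19e-01  9.40e-02  2.55e+02  2.55e+02  2.55e+02]
 [ 5.39e-01 -1.22e-01  9.60e-02  2.55e+02  2.55e+02  2.5
[... 21643 characters left out ...]
 [5.75e-01 3.50e-02 7.40e-02 9.10e+01 8.80e+01 8.70e+01]
 [5.77e-01 3.70e-02 7.50e-02 1.09e+02 9.40e+01 9.10e+01]
 [5.78e-01 3.90e-02 7.60e-02 1.57e+02 1.13e+02 9.80e+01]
 [5.72e-01 1.00e-03 7.20e-02 2.30e+01 2.50e+01 2.50e+01]
 [5.73e-01 4.00e-03 7.30e-02 2.70e+01 2.70e+01 2.70e+01]
 [5.74e-01 6.00e-03 7.40e-02 2.10e+01 2.20e+01 2.40e+01]
 [5.75e-01 8.00e-03 7.50e-02 3.60e+01 3.50e+01 3.70e+01]
 [5.76e-01 1.10e-02 7.40e-02 1.38e+02 1.29e+02 1.30e+02]
 [5.75e-01 1.50e-02 7.20e-02 2.49e+02 2.29e+02 2.28e+02]
 [5.77e-01 3.70e-02 7.20e-02 2.17e+02 1.98e+02 1.96e+02]
 [5.75e-01 3.00e-03 7.10e-02 2.80e+01 2.80e+01 2.90e+01]
 [5.75e-01 9.00e-03 7.00e-02 5.20e+01 4.90e+01 5.00e+01]]
178 238 249 375
```

```bash
cat >> h.py <<'E'
from scipy.spatial.transform import Rotation as R
def Rdown(yaw):  # tool x down, tool z at world yaw (deg)
    a=np.radians(yaw); z=np.array([np.cos(a),np.sin(a),0]); x=np.array([0,0,-1.]); y=np.cross(z,x)
    return np.stack([x,y,z],1)
def st():
    s=readout.get_state(); M=R.from_rotvec(s["tool_rot"]).as_matrix()
    print("t",round(s["time"],2),"p",s["position"].round(4),"zyaw",np.degrees(np.arctan2(M[1,2],M[0,2])).round(2),"xdown",M[:,0].round(3),
      "F",s["ft_force"].round(1),"T",s["torque"].round(3),"w",round(float(s["grip_width"]),3),"q",s["joint_positions"].round(3))
    return s,M
def go(xyz,yaw):
    s,M=st()
    D=np.array(xyz)-s["position"]; print("linear",(M.T@D).round(4),"twist",np.degrees(R.from_matrix(M.T@Rdown(yaw)).as_rotvec()).round(2))
E
python3 -c "
from h import *
for y in (78.8,-101.2): go((.5615,.0174,.232),y)"
```

```text
t 0.6 p [ 0.238  -0.6049  0.2336] zyaw -68.52 xdown [ 0. -0. -1.] F [-0.7 -0.6 -0.8] T [-0.021  0.051 -0.019] w 0.997 q [ 1.21   0.321 -0.07   1.45   0.023  1.371 -0.057]
linear [ 0.0015  0.5289 -0.4607] twist [-1.4732e+02 -0.0000e+00  1.0000e-02]
t 0.6 p [ 0.238  -0.6049  0.2336] zyaw -68.52 xdown [ 0. -0. -1.] F [-0.7 -0.6 -0.8] T [-0.021  0.051 -0.019] w 0.997 q [ 1.21   0.321 -0.07   1.45   0.023  1.371 -0.057]
linear [ 0.0015  0.5289 -0.4607] twist [3.268e+01 1.000e-02 0.000e+00]
```

```bash
python3 -m creep '[{"linear":[0,0.03,-0.026],"twist":[4,0,0],"fingers":-1},{"linear":[0,0.06,-0.052],"twist":[8,0,0],"fingers":-1},{"linear":[0,0.09,-0.078],"twist":[12,0,0],"fingers":-1},{"linear":[0,0.12,-0.104],"twist":[16,0,0],"fingers":-1},{"linear":[0,0.15,-0.13],"twist":[20,0,0],"fingers":-1},{"linear":[0,0.18,-0.156],"twist":[24,0,0],"fingers":-1},{"linear":[0,0.21,-0.182],"twist":[28,0,0],"fingers":-1},{"linear":[0,0.24,-0.208],"twist":[32.7,0,0],"fingers":-1}]' 20
python3 -c "
from h import *
go((.5615,.0174,.232),-101.2)"
```

```text
time: 1.27
position: [0.3857, -0.3216, 0.2339]
tool_rot: [1.354, 1.107, -1.355]
ft_force: [1.0, -1.0, 0.4]
grip_width: 1.0
t 1.27 p [ 0.3857 -0.3216  0.2339] zyaw -101.43 xdown [ 0.    -0.001 -1.   ] F [ 1.  -1.   0.4] T [ 0.057 -0.043 -0.024] w 1.0 q [ 0.889  0.017 -0.249  1.802  0.005  1.323 -1.131]
linear [ 0.0017  0.1051 -0.3672] twist [-0.23  0.04 -0.04]
```

```bash
python3 -m creep '[{"linear":[0,0.011,-0.038],"twist":[0,0,0],"fingers":-1},{"linear":[0,0.022,-0.076],"twist":[0,0,0],"fingers":-1},{"linear":[0,0.033,-0.114],"twist":[0,0,0],"fingers":-1},{"linear":[0,0.044,-0.152],"twist":[0,0,0],"fingers":-1},{"linear":[0,0.055,-0.19],"twist":[0,0,0],"fingers":-1},{"linear":[0,0.066,-0.228],"twist":[0,0,0],"fingers":-1},{"linear":[0,0.077,-0.266],"twist":[0,0,0],"fingers":-1},{"linear":[0,0.088,-0.304],"twist":[0,0,0],"fingers":-1}]'
python3 -c "
from h import *
go((.5615,.0174,.232),-101.2)"
```

```text
time: 1.93
position: [0.5312, -0.0407, 0.234]
tool_rot: [1.352, 1.109, -1.352]
ft_force: [1.0, -0.2, 0.4]
grip_width: 1.003
t 1.93 p [ 0.5312 -0.0407  0.234 ] zyaw -101.24 xdown [ 0.001 -0.001 -1.   ] F [ 1.  -0.2  0.4] T [ 0.013 -0.021  0.03 ] w 1.003 q [ 0.552  0.103 -0.559  1.725  0.057  1.329 -1.785]
linear [ 0.002   0.0183 -0.0629] twist [-0.04  0.03 -0.07]
```

```bash
python3 -m creep '[{"linear":[0,0.012,-0.03],"twist":[0,0,0],"fingers":-1},{"linear":[0,0.015,-0.05],"twist":[0,0,0],"fingers":-1},{"linear":[0,0.015,-0.05],"twist":[0,0,0],"fingers":-1},{"linear":[0,0.015,-0.05],"twist":[0,0,0],"fingers":-1}]'
python3 -c "
from h import *
go((.5615,.0174,.232),-101.2)"
```

```text
time: 2.27
position: [0.5552, 0.0051, 0.2335]
tool_rot: [1.35, 1.112, -1.35]
ft_force: [0.8, -0.4, 0.1]
grip_width: 0.999
t 2.27 p [0.5552 0.0051 0.2335] zyaw -101.05 xdown [-0.  0. -1.] F [ 0.8 -0.4  0.1] T [-0.043 -0.001 -0.008] w 0.999 q [ 0.482  0.161 -0.596  1.673  0.092  1.337 -1.893]
linear [ 0.0015  0.0039 -0.0133] twist [ 0.15 -0.01  0.01]
```

```bash
python3 -m creep '[{"linear":[0,0.004,-0.013],"twist":[0,0,0],"fingers":-1},{"linear":[0.035,0.004,-0.013],"twist":[0,0,0],"fingers":-1},{"linear":[0.07,0.004,-0.013],"twist":[0,0,0],"fingers":-1},{"linear":[0.1,0.004,-0.013],"twist":[0,0,0],"fingers":-1},{"linear":[0.1,0.004,-0.013],"twist":[0,0,0],"fingers":-1},{"linear":[0.1,0.004,-0.013],"twist":[0,0,0],"fingers":-1}]'
python3 - <<'E'
from h import *
go((.5615,.0174,.075),-101.2)
for n in ("top","scene"):
    im,P=cloud(n)
    c={"top":(130,250,150,290),"scene":(130,250,220,390)}[n]
    cv2.imwrite(f"pics/{n}1.png",cv2.resize(im[c[0]:c[1],c[2]:c[3],::-1],None,fx=4.5,fy=4.5,interpolation=cv2.INTER_CUBIC))
E
```

```text
time: 2.77
position: [0.5602, 0.0138, 0.1326]
tool_rot: [1.351, 1.111, -1.357]
ft_force: [0.5, 0.1, 0.9]
grip_width: 0.997
t 2.77 p [0.5602 0.0138 0.1326] zyaw -101.35 xdown [-0.003 -0.001 -1.   ] F [0.5 0.1 0.9] T [ 0.066 -0.04   0.043] w 0.997 q [ 0.448  0.258 -0.593  1.782  0.157  1.153 -1.963]
linear [ 0.0576  0.0007 -0.0038] twist [-0.15  0.07  0.18]
```

View pics/scene1.png

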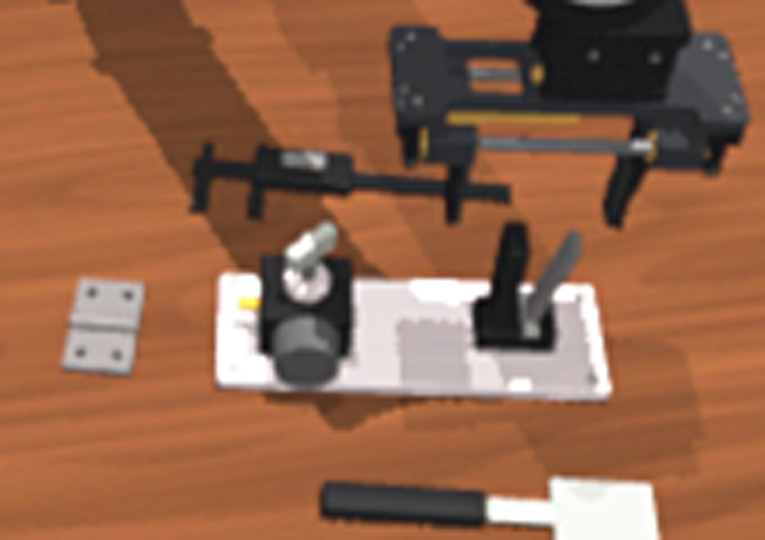

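View pics/top1.png

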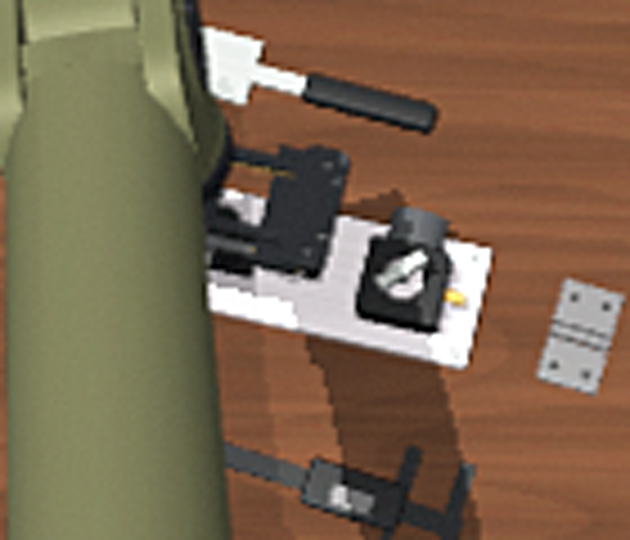

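```bash
python3 -m creep '[{"linear":[0.005,0.001,-0.004],"twist":[0,0,0],"fingers":-1},{"linear":[0.02,0.001,-0.004],"twist":[0,0,0],"fingers":-1},{"linear":[0.04,0.001,-0.004],"twist":[0,0,0],"fingers":-1},{"linear":[0.058,0.001,-0.004],"twist":[0,0,0],"fingers":-1},{"linear":[0.058,0.001,-0.004],"twist":[0,0,0],"fingers":-1},{"linear":[0.058,0.001,-0.004],"twist":[0,0,0],"fingers":-1}]'
python3 - <<'E'
from h import *
go((.5615,.0174,.075),-101.2)
im,P=cloud("scene")
c=(130,250,220,390)
cv2.imwrite(f"pics/scene2.png",cv2.resize(im[c[0]:c[1],c[2]:c[3],::-1],None,fx=4.5,fy=4.5,interpolation=cv2.INTER_CUBIC))
E
```

```text
time: 3.37
position: [0.5636, 0.0195, 0.0762]
tool_rot: [1.352, 1.11, -1.352]
ft_force: [-0.2, 0.6, 1.0]
grip_width: 0.999
t 3.37 p [0.5636 0.0195 0.0762] zyaw -101.22 xdown [ 0.  0. -1.] F [-0.2  0.6  1. ] T [0.06  0.043 0.023] w 0.999 q [ 0.421  0.327 -0.582  1.829  0.205  1.046 -2.007]
linear [ 0.0012 -0.0017  0.0025] twist [-0.02 -0.   -0.02]
```

View pics/scene2.png

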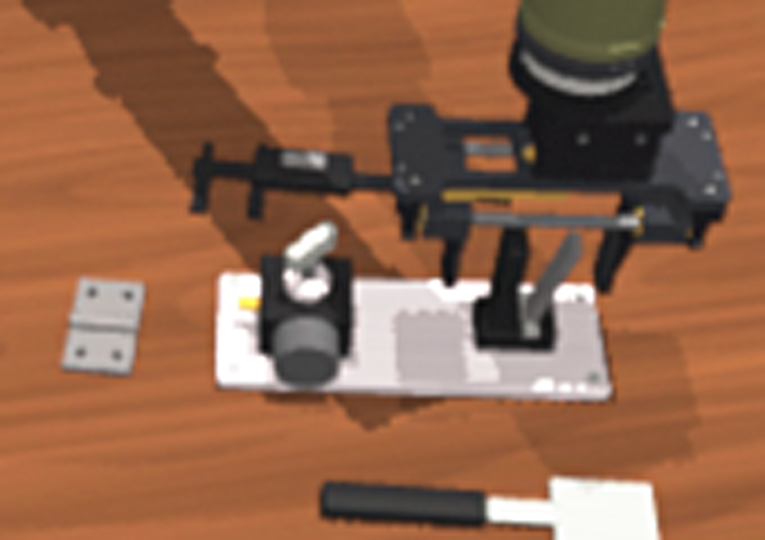

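```bash
python3 -m creep '[{"linear":[0.001,-0.002,0.002],"twist":[0,0,0],"fingers":-1},{"linear":[0.001,-0.002,0.002],"twist":[0,0,0],"fingers":0.2},{"linear":[0.001,-0.002,0.002],"twist":[0,0,0],"fingers":1},{"linear":[0.001,-0.002,0.002],"twist":[0,0,0],"fingers":1},{"linear":[0.001,-0.002,0.002],"twist":[0,0,0],"fingers":1},{"linear":[0.001,-0.002,0.002],"twist":[0,0,0],"fingers":1},{"linear":[0.001,-0.002,0.002],"twist":[0,0,0],"fingers":1},{"linear":[0.001,-0.002,0.002],"twist":[0,0,0],"fingers":1}]' 25
python3 -c "
from h import *
st()"
```

```text
time: 4.08
position: [0.5616, 0.0193, 0.0751]
tool_rot: [1.353, 1.111, -1.35]
ft_force: [0.5, 3.7, 3.1]
grip_width: 0.555
t 4.08 p [0.5616 0.0193 0.0751] zyaw -101.17 xdown [ 0.002  0.002 -1.   ] F [0.5 3.7 3.1] T [ 0.823 -0.073 -0.015] w 0.555 q [ 0.424  0.323 -0.583  1.835  0.202  1.041 -2.004]
```

```bash
python3 -m creep '[{"linear":[0,0,0],"twist":[0,0,0],"fingers":1},{"linear":[0,0,0],"twist":[0,0,0],"fingers":1},{"linear":[0,0,0],"twist":[0,0,0],"fingers":1},{"linear":[0,0,0],"twist":[0,0,0],"fingers":1},{"linear":[0,0,0],"twist":[0,0,0],"fingers":1},{"linear":[0,0,0],"twist":[0,0,0],"fingers":1}]' 25
python3 - <<'E'
from h import *
go((.5615,.0174,.075),-101.2)
im,P=cloud("scene")
c=(130,250,220,390)
cv2.imwrite(f"pics/scene3.png",cv2.resize(im[c[0]:c[1],c[2]:c[3],::-1],None,fx=4.5,fy=4.5,interpolation=cv2.INTER_CUBIC))
st()
E
```

```text
time: 4.58
position: [0.561, 0.0169, 0.0749]
tool_rot: [1.352, 1.109, -1.353]
ft_force: [-0.9, -0.2, 6.3]
grip_width: 0.348
t 4.58 p [0.561  0.0169 0.0749] zyaw -101.31 xdown [ 0.    -0.001 -1.   ] F [-0.9 -0.2  6.3] T [ 0.518  0.105 -0.145] w 0.348 q [ 0.425  0.323 -0.581  1.836  0.204  1.043 -2.004]
linear [-0.0001  0.0003 -0.0006] twist [-0.11  0.05 -0.01]
t 4.63 p [0.561  0.0169 0.0749] zyaw -101.31 xdown [-0.    -0.001 -1.   ] F [-1.5  0.8  5. ] T [ 0.505  0.136 -0.115] w 0.353 q [ 0.425  0.323 -0.581  1.836  0.204  1.043 -2.004]
```

View pics/scene3.png

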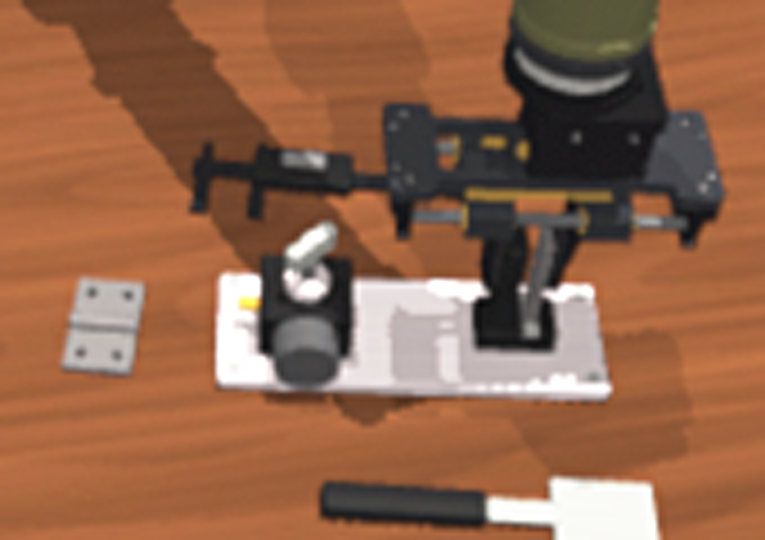

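The lever now stands upright at (540,230)–(530,330) in the crop. The opening is 0.35 × 87 = 30.5 mm, which matches the squeezed span of 31 mm. I'll press briefly harder, then release.

```bash
python3 -m creep '[{"linear":[0,0,0],"twist":[0,0,0],"fingers":1},{"linear":[0,0,0],"twist":[0,0,0],"fingers":1},{"linear":[0,0,0],"twist":[0,0,0],"fingers":1}]' 35
python3 -c "
from h import *
st()"
python3 -m creep '[{"linear":[0,0,0],"twist":[0,0,0],"fingers":-1},{"linear":[0,0,0],"twist":[0,0,0],"fingers":-1},{"linear":[0,0,0],"twist":[0,0,0],"fingers":-1},{"linear":[0,0,0],"twist":[0,0,0],"fingers":-1},{"linear":[0,0,0],"twist":[0,0,0],"fingers":-1},{"linear":[0,0,0],"twist":[0,0,0],"fingers":-1},{"linear":[0,0,0],"twist":[0,0,0],"fingers":-1},{"linear":[0,0,0],"twist":[0,0,0],"fingers":-1}]'
```

```text
time: 4.88
position: [0.561, 0.0168, 0.0749]
tool_rot: [1.352, 1.109, -1.354]
ft_force: [-0.6, 0.2, 4.4]
grip_width: 0.346
t 4.88 p [0.561  0.0168 0.0749] zyaw -101.32 xdown [-0.    -0.001 -1.   ] F [-0.6  0.2  4.4] T [ 0.573  0.118 -0.072] w 0.346 q [ 0.425  0.323 -0.581  1.836  0.204  1.043 -2.004]
time: 5.55
position: [0.5604, 0.0168, 0.0742]
tool_rot: [1.351, 1.11, -1.354]
ft_force: [-0.2, -0.3, 0.6]
grip_width: 0.874
```

```bash
python3 -m creep '[{"linear":[0,0,0],"twist":[0,0,0],"fingers":-1},{"linear":[0,0,0],"twist":[0,0,0],"fingers":-1},{"linear":[0,0,0],"twist":[0,0,0],"fingers":-1},{"linear":[0,0,0],"twist":[0,0,0],"fingers":-1}]'
python3 -c "
from h import *
go((.536,-.112,.13),34.7)"
```

```text
time: 5.88
position: [0.5609, 0.0176, 0.0746]
tool_rot: [1.352, 1.11, -1.352]
ft_force: [-0.5, -1.2, -0.9]
grip_width: 0.995
t 5.88 p [0.5609 0.0176 0.0746] zyaw -101.24 xdown [-0. -0. -1.] F [-0.5 -1.2 -0.9] T [ 0.044  0.014 -0.004] w 0.995 q [ 0.425  0.323 -0.582  1.836  0.204  1.042 -2.004]
linear [-0.0554  0.0008  0.1319] twist [-1.3594e+02  1.0000e-02  3.0000e-02]
```

```bash
python3 -m creep '[{"linear":[-0.035,0,0],"twist":[0,0,0],"fingers":-1},{"linear":[-0.066,0,0],"twist":[0,0,0],"fingers":-1},{"linear":[-0.066,0,0.02],"twist":[-7,0,0],"fingers":-1},{"linear":[-0.066,0,0.045],"twist":[-14,0,0],"fingers":-1},{"linear":[-0.066,0,0.07],"twist":[-21,0,0],"fingers":-1},{"linear":[-0.066,0.001,0.095],"twist":[-28,0,0],"fingers":-1},{"linear":[-0.066,0.001,0.12],"twist":[-35,0,0],"fingers":-1},{"linear":[-0.066,0.001,0.132],"twist":[-42,0,0],"fingers":-1}]' 20
python3 -m creep '[{"linear":[0,0,0],"twist":[-7,0,0],"fingers":-1},{"linear":[0,0,0],"twist":[-14,0,0],"fingers":-1},{"linear":[0,0,0],"twist":[-21,0,0],"fingers":-1},{"linear":[0,0,0],"twist":[-28,0,0],"fingers":-1},{"linear":[0,0,0],"twist":[-35,0,0],"fingers":-1},{"linear":[0,0,0],"twist":[-42,0,0],"fingers":-1},{"linear":[0,0,0],"twist":[-49,0,0],"fingers":-1},{"linear":[0,0,0],"twist":[-56,0,0],"fingers":-1}]'
python3 -m creep '[{"linear":[0,0,0],"twist":[-7,0,0],"fingers":-1},{"linear":[0,0,0],"twist":[-14,0,0],"fingers":-1},{"linear":[0,0,0],"twist":[-21,0,0],"fingers":-1},{"linear":[0,0,0],"twist":[-28,0,0],"fingers":-1},{"linear":[0,0,0],"twist":[-35,0,0],"fingers":-1},{"linear":[0,0,0],"twist":[-38,0,0],"fingers":-1},{"linear":[0,0,0],"twist":[-38,0,0],"fingers":-1},{"linear":[0,0,0],"twist":[-38,0,0],"fingers":-1}]'
python3 - <<'E'
from h import *
go((.536,-.112,.079),34.7)
im,P=cloud("scene")
c=(130,250,220,390)
cv2.imwrite(f"pics/scene4.png",cv2.resize(im[c[0]:c[1],c[2]:c[3],::-1],None,fx=4.5,fy=4.5,interpolation=cv2.INTER_CUBIC))
im,P=cloud("top")
c=(130,250,150,290)
cv2.imwrite(f"pics/top4.png",cv2.resize(im[c[0]:c[1],c[2]:c[3],::-1],None,fx=4.5,fy=4.5,interpolation=cv2.INTER_CUBIC))
E
```

```text
time: 6.55
position: [0.5353, -0.1161, 0.1405]
tool_rot: [0.802, 1.417, -0.805]
ft_force: [-0.1, 0.7, -0.0]
grip_width: 1.003
time: 7.22
position: [0.5362, -0.1119, 0.1406]
tool_rot: [0.039, 1.57, -0.04]
ft_force: [-0.2, 0.2, 0.2]
grip_width: 1.0
time: 7.88
position: [0.5361, -0.112, 0.1405]
tool_rot: [-0.474, 1.518, 0.474]
ft_force: [0.2, -0.5, 0.7]
grip_width: 1.001
t 7.88 p [ 0.5361 -0.112   0.1405] zyaw 34.66 xdown [-0. -0. -1.] F [ 0.2 -0.5  0.7] T [ 0.019 -0.15  -0.02 ] w 1.001 q [ 0.885  0.263 -0.825  1.801  0.209  1.168  0.599]
linear [ 0.0615  0.0001 -0.0001] twist [-0.04 -0.01  0.  ]
```

View pics/scene4.png

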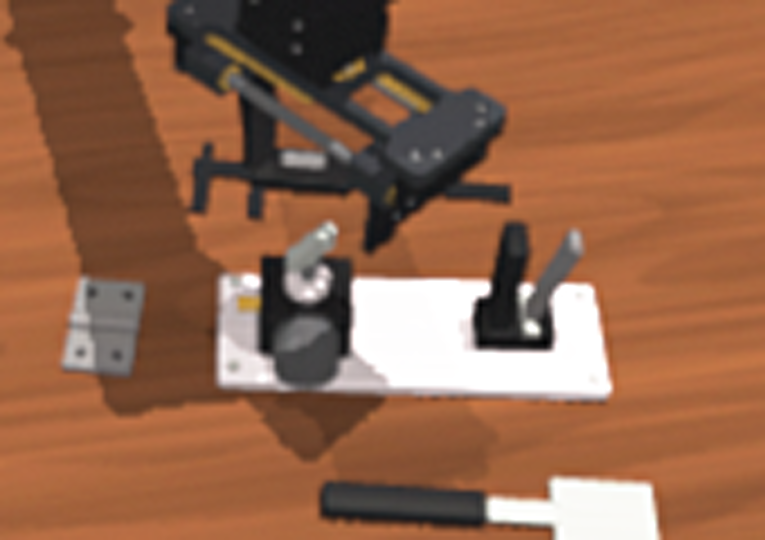

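View pics/top4.png

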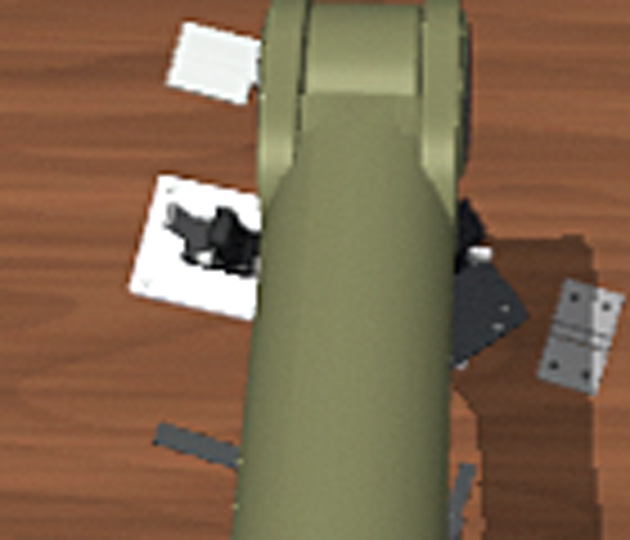

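The trigger is back at (575,235) in the crop, where it started, and the wing is unchanged and under the jaws. I'll descend and grip it.

```bash
python3 -m creep '[{"linear":[0.03,0,0],"twist":[0,0,0],"fingers":-0.2},{"linear":[0.05,0,0],"twist":[0,0,0],"fingers":-0.2},{"linear":[0.0615,0,0],"twist":[0,0,0],"fingers":-0.2},{"linear":[0.0615,0,0],"twist":[0,0,0],"fingers":-0.2},{"linear":[0.0615,0,0],"twist":[0,0,0],"fingers":0.3},{"linear":[0.0615,0,0],"twist":[0,0,0],"fingers":1},{"linear":[0.0615,0,0],"twist":[0,0,0],"fingers":1},{"linear":[0.0615,0,0],"twist":[0,0,0],"fingers":1}]' 15
python3 -m creep '[{"linear":[0,0,0],"twist":[0,0,0],"fingers":1},{"linear":[0,0,0],"twist":[0,0,0],"fingers":1},{"linear":[0,0,0],"twist":[0,0,0],"fingers":1},{"linear":[0,0,0],"twist":[0,0,0],"fingers":1},{"linear":[0,0,0],"twist":[0,0,0],"fingers":1},{"linear":[0,0,0],"twist":[0,0,0],"fingers":1}]' 15
python3 - <<'E'
from h import *
go((.536,-.112,.079),34.7)
im,P=cloud("scene")
c=(130,250,220,390)
cv2.imwrite(f"pics/scene5.png",cv2.resize(im[c[0]:c[1],c[2]:c[3],::-1],None,fx=4.5,fy=4.5,interpolation=cv2.INTER_CUBIC))
E
```

```text
time: 8.65
position: [0.5371, -0.112, 0.0802]
tool_rot: [-0.476, 1.516, 0.474]
ft_force: [0.4, 0.7, -0.4]
grip_width: 0.479
time: 9.15
position: [0.5353, -0.1126, 0.0791]
tool_rot: [-0.475, 1.521, 0.475]
ft_force: [-3.7, -2.0, 4.0]
grip_width: 0.116
t 9.15 p [ 0.5353 -0.1126  0.0791] zyaw 34.74 xdown [-0.002 -0.001 -1.   ] F [-3.7 -2.   4. ] T [-0.271  0.808 -0.095] w 0.116 q [ 0.851  0.338 -0.799  1.86   0.277  1.061  0.549]
linear [0.0001 0.0001 0.001 ] twist [ 0.04 -0.14 -0.02]
```

View pics/scene5.png

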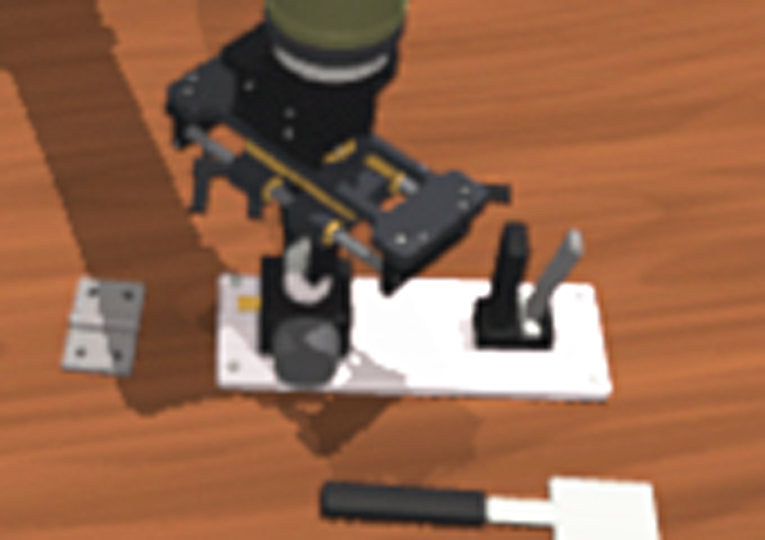

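```bash
python3 -m creep '[{"linear":[0,0,-0.001],"twist":[0,0,0],"fingers":1},{"linear":[0,0,-0.001],"twist":[5,0,0],"fingers":1},{"linear":[0,0,-0.001],"twist":[10,0,0],"fingers":1},{"linear":[0,0,-0.001],"twist":[15,0,0],"fingers":1},{"linear":[0,0,-0.001],"twist":[20,0,0],"fingers":1},{"linear":[0,0,-0.001],"twist":[25,0,0],"fingers":1},{"linear":[0,0,-0.001],"twist":[30,0,0],"fingers":1},{"linear":[0,0,-0.001],"twist":[30,0,0],"fingers":1}]' 30
python3 -c "
from h import *
st()"
```

```text
time: 9.87
position: [0.5354, -0.1125, 0.0791]
tool_rot: [-0.064, 1.57, 0.063]
ft_force: [-2.9, -1.3, 2.2]
grip_width: 0.111
t 9.87 p [ 0.5354 -0.1125  0.0791] zyaw 4.66 xdown [ 0. -0. -1.] F [-2.9 -1.3  2.2] T [-0.244  0.41  -0.043] w 0.111 q [ 0.78   0.313 -0.71   1.863  0.234  1.049  0.057]
```

```bash
python3 -m creep '[{"linear":[0,0,0],"twist":[6,0,0],"fingers":1},{"linear":[0,0,0],"twist":[12,0,0],"fingers":1},{"linear":[0,0,0],"twist":[18,0,0],"fingers":1},{"linear":[0,0,0],"twist":[24,0,0],"fingers":1},{"linear":[0,0,0],"twist":[30,0,0],"fingers":1},{"linear":[0,0,0],"twist":[36,0,0],"fingers":1},{"linear":[0,0,0],"twist":[42,0,0],"fingers":1},{"linear":[0,0,0],"twist":[48,0,0],"fingers":1}]'
python3 -m creep '[{"linear":[0,0,0],"twist":[6,0,0],"fingers":1},{"linear":[0,0,0],"twist":[12,0,0],"fingers":1},{"linear":[0,0,0],"twist":[18,0,0],"fingers":1},{"linear":[0,0,0],"twist":[24,0,0],"fingers":1},{"linear":[0,0,0],"twist":[30,0,0],"fingers":1},{"linear":[0,0,0],"twist":[36,0,0],"fingers":1},{"linear":[0,0,0],"twist":[42,0,0],"fingers":1},{"linear":[0,0,0],"twist":[48,0,0],"fingers":1}]'
python3 -m creep '[{"linear":[0,0,0],"twist":[0,0,0],"fingers":1},{"linear":[0,0,0],"twist":[0,0,0],"fingers":1}]'
python3 - <<'E'
from h import *
st()
im,P=cloud("scene")
c=(130,250,220,390)
cv2.imwrite(f"pics/scene6.png",cv2.resize(im[c[0]:c[1],c[2]:c[3],::-1],None,fx=4.5,fy=4.5,interpolation=cv2.INTER_CUBIC))
E
```

```text
time: 10.53
position: [0.5357, -0.1127, 0.0791]
tool_rot: [0.591, 1.488, -0.592]
ft_force: [-1.0, -1.1, 1.6]
grip_width: 0.112
time: 11.2
position: [0.5358, -0.1129, 0.0791]
tool_rot: [1.227, 1.197, -1.226]
ft_force: [-2.0, -2.1, 2.1]
grip_width: 0.109
time: 11.37
position: [0.5358, -0.1129, 0.0791]
tool_rot: [1.222, 1.2, -1.221]
ft_force: [0.5, -2.5, 0.9]
grip_width: 0.113
t 11.37 p [ 0.5358 -0.1129  0.0791] zyaw -90.98 xdown [ 0.001 -0.001 -1.   ] F [ 0.5 -2.5  0.9] T [-0.487  0.128 -0.09 ] w 0.113 q [ 0.569  0.269 -0.463  1.87   0.139  1.033 -1.539]
```

View pics/scene6.png

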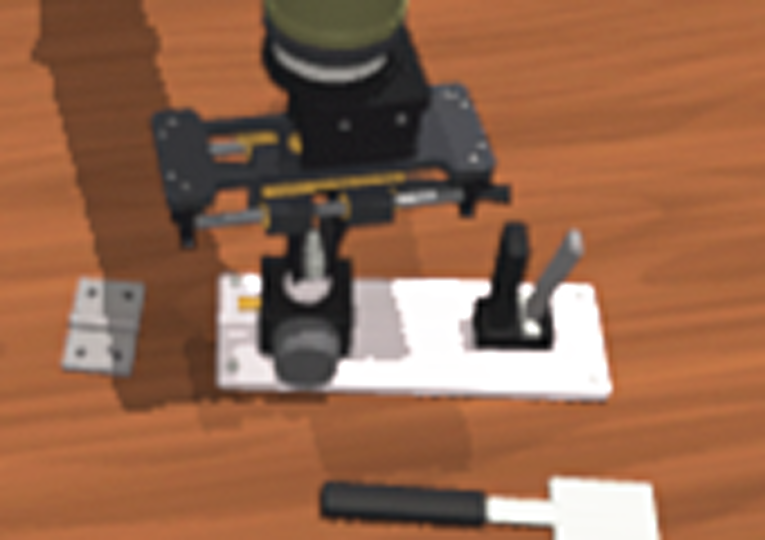

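```bash
for i in 1; do python3 -m creep '[{"linear":[0,0,0],"twist":[3,0,0],"fingers":1},{"linear":[0,0,0],"twist":[6,0,0],"fingers":1},{"linear":[0,0,0],"twist":[6,0,0],"fingers":1}]' >/dev/null; python3 -c "
from h import *
st()"; done
python3 -m creep '[{"linear":[0,0,0],"twist":[2,0,0],"fingers":1},{"linear":[0,0,0],"twist":[2,0,0],"fingers":1}]' >/dev/null; python3 -c "
from h import *
st()"
python3 -m creep '[{"linear":[0,0,0],"twist":[2,0,0],"fingers":1},{"linear":[0,0,0],"twist":[2,0,0],"fingers":1}]' >/dev/null; python3 -c "
from h import *
st()"
python3 -m creep '[{"linear":[0,0,0],"twist":[2,0,0],"fingers":1},{"linear":[0,0,0],"twist":[2,0,0],"fingers":1}]' >/dev/null; python3 -c "
from h import *
st()"
```

```text
t 11.67 p [ 0.5358 -0.1129  0.0791] zyaw -97.15 xdown [ 0.001 -0.001 -1.   ] F [ 1.2 -2.9  0.7] T [-0.595 -0.019 -0.06 ] w 0.11 q [ 0.557  0.267 -0.449  1.87   0.135  1.032 -1.643]
t 11.83 p [ 0.5358 -0.1129  0.0791] zyaw -99.1 xdown [ 0.001 -0.001 -1.   ] F [ 0.  -3.1  1.5] T [-0.64  -0.073 -0.052] w 0.112 q [ 0.553  0.267 -0.444  1.871  0.133  1.032 -1.676]
t 12.0 p [ 0.5358 -0.1129  0.0791] zyaw -101.11 xdown [ 0.001 -0.001 -1.   ] F [ 2.1 -3.7  0.2] T [-0.727 -0.107  0.008] w 0.106 q [ 0.549  0.266 -0.44   1.871  0.131  1.032 -1.71 ]
t 12.17 p [ 0.5358 -0.1129  0.0791] zyaw -103.06 xdown [ 0.001 -0.001 -1.   ] F [ 0.5 -4.8 -0.7] T [-0.81  -0.199  0.385] w 0.114 q [ 0.545  0.265 -0.435  1.871  0.13   1.032 -1.743]
```

```bash
python3 -m creep '[{"linear":[0,0,0],"twist":[1,0,0],"fingers":1},{"linear":[0,0,0],"twist":[1,0,0],"fingers":1},{"linear":[0,0,0],"twist":[1,0,0],"fingers":1}]' >/dev/null; python3 -c "
from h import *
st()"
python3 -m creep '[{"linear":[0,0,0],"twist":[-1.5,0,0],"fingers":1},{"linear":[0,0,0],"twist":[-1.5,0,0],"fingers":1},{"linear":[0,0,0],"twist":[-1.5,0,0],"fingers":1}]' >/dev/null; python3 -c "
from h import *
st()"
python3 -m creep '[{"linear":[0,0,0],"twist":[-1,0,0],"fingers":1},{"linear":[0,0,0],"twist":[-1,0,0],"fingers":1},{"linear":[0,0,0],"twist":[-1,0,0],"fingers":1}]' >/dev/null; python3 -c "
from h import *
st()"
```

```text
t 12.42 p [ 0.5358 -0.1129  0.0791] zyaw -104.11 xdown [ 0.001 -0.001 -1.   ] F [ 2.  -4.8 -0.4] T [-0.994 -0.295  0.512] w 0.111 q [ 0.542  0.265 -0.433  1.871  0.129  1.032 -1.761]
t 12.67 p [ 0.5357 -0.1129  0.0791] zyaw -102.66 xdown [ 0.001 -0.001 -1.   ] F [ 2.2 -5.2 -0.3] T [-0.936 -0.41   0.272] w 0.112 q [ 0.546  0.266 -0.436  1.871  0.13   1.032 -1.736]
t 12.92 p [ 0.5357 -0.1129  0.0791] zyaw -101.72 xdown [ 0.001 -0.    -1.   ] F [ 1.8 -4.8 -0.1] T [-1.012 -0.357  0.081] w 0.112 q [ 0.548  0.266 -0.438  1.871  0.131  1.032 -1.72 ]
```

```bash
python3 -m creep '[{"linear":[0,0,0],"twist":[-6,0,0],"fingers":1},{"linear":[0,0,0],"twist":[-12,0,0],"fingers":1},{"linear":[0,0,0],"twist":[-18,0,0],"fingers":1},{"linear":[0,0,0],"twist":[-24,0,0],"fingers":1},{"linear":[0,0,0],"twist":[-30,0,0],"fingers":1},{"linear":[0,0,0],"twist":[-36,0,0],"fingers":1},{"linear":[0,0,0],"twist":[-42,0,0],"fingers":1},{"linear":[0,0,0],"twist":[-48,0,0],"fingers":1}]'
python3 -m creep '[{"linear":[0,0,0],"twist":[-6,0,0],"fingers":1},{"linear":[0,0,0],"twist":[-12,0,0],"fingers":1},{"linear":[0,0,0],"twist":[-18,0,0],"fingers":1},{"linear":[0,0,0],"twist":[-24,0,0],"fingers":1},{"linear":[0,0,0],"twist":[-30,0,0],"fingers":1},{"linear":[0,0,0],"twist":[-36,0,0],"fingers":1},{"linear":[0,0,0],"twist":[-40,0,0],"fingers":1},{"linear":[0,0,0],"twist":[-42.7,0,0],"fingers":1}]'
python3 -m creep '[{"linear":[0,0,0],"twist":[0,0,0],"fingers":1},{"linear":[0,0,0],"twist":[0,0,0],"fingers":1},{"linear":[0,0,0],"twist":[0,0,0],"fingers":1}]'
python3 - <<'E'
from h import *
st()
for n,c in (("scene",(130,250,220,390)),("top",(130,250,150,290))):
    im,P=cloud(n)
    cv2.imwrite(f"pics/{n}7.png",cv2.resize(im[c[0]:c[1],c[2]:c[3],::-1],None,fx=4.5,fy=4.5,interpolation=cv2.INTER_CUBIC))
E
```

```text
time: 13.58
position: [0.5357, -0.1126, 0.0791]
tool_rot: [0.728, 1.445, -0.727]
ft_force: [1.9, -3.8, -1.1]
grip_width: 0.11
time: 14.25
position: [0.5355, -0.1125, 0.0791]
tool_rot: [0.149, 1.566, -0.148]
ft_force: [0.9, -4.0, -0.1]
grip_width: 0.109
time: 14.5
position: [0.5355, -0.1125, 0.0791]
tool_rot: [0.152, 1.565, -0.152]
ft_force: [1.6, -4.2, -0.5]
grip_width: 0.114
t 14.5 p [ 0.5355 -0.1125  0.0791] zyaw -11.09 xdown [ 0. -0. -1.] F [ 1.6 -4.2 -0.5] T [-0.83  -0.306  0.031] w 0.114 q [ 0.741  0.303 -0.664  1.864  0.214  1.046 -0.203]
```

View pics/scene7.png

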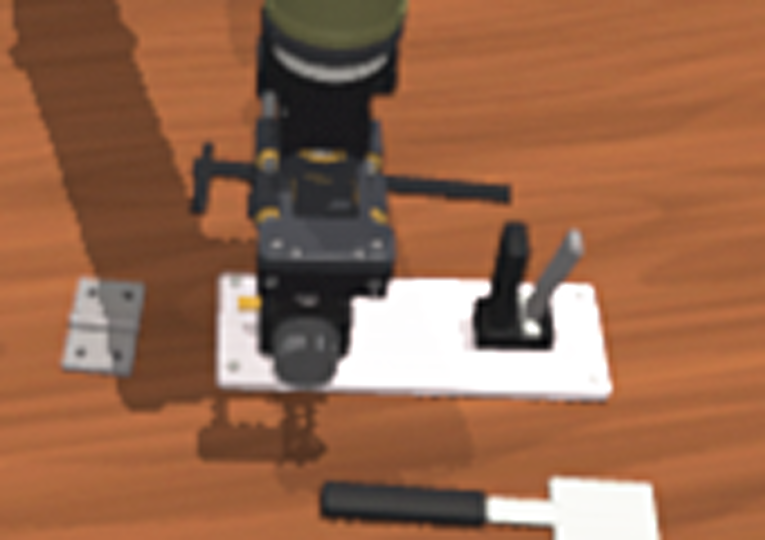

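View pics/top7.png

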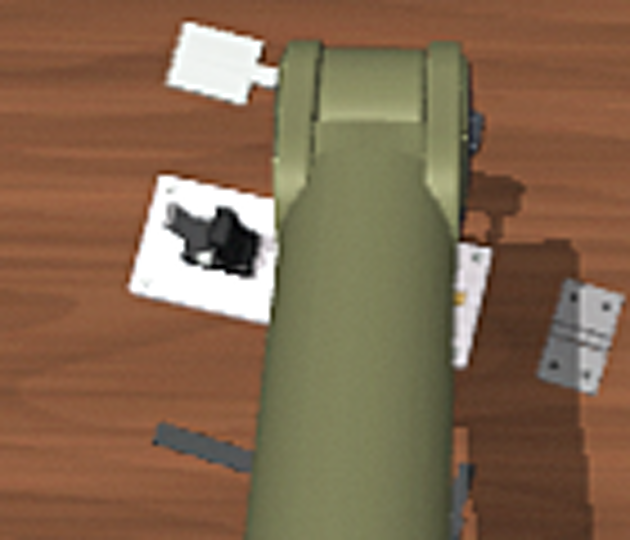

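The jaws still hold the wing at about 10 mm, a quarter turn from the seat. The trigger is out at (575,235), and the bystanders that show are where they were. I'm handing in.

```bash
python3 -c "
from h import *
print(job.close_job()); st()"
```

```text
the job is handed in; nothing more can be done
None
the job is handed in; nothing more can be done
```

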